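# Tag the salt shaker for refilling and present it on the spice carousel

## Robot

A 7-joint arm with a two-finger parallel gripper is mounted at the origin on a cart in front of the work surface, level with it; the furniture and walls round the work are solid. World frame = base frame: x ahead of the robot, y to its left, z up, the work surface at z = 0. Lengths are in m, angles in rad, forces in N, time in s.
With the tool pointing down it reaches from about 0.4 to 0.9 m from the base axis. Payload 5.6 kg.
Tool frame: the origin (TCP) lies midway between the tips of the shut fingers; the grasp point (between the pads) lies 19 mm behind it; z points along the fingers, y is the line along which they close (so a half turn about z gives the same grasp; the last joint's range is limited). The gripper opens to 92 mm and grips with 3 to 60 N. Pads are 20 mm wide; open, the fingers measure 128 mm over their backs; the gripper's body (75 mm by 189 mm) begins 69 mm behind the grasp point.
Start: joints at [-1.38, 0.468, -0.012, 1.603, 0.006, 1.071, -0.056], TCP at [0.151, 0.632, 0.215] pointing down, gripper open.
Joint ranges: [-2.53, 2.53], [-0.31, 2.02], [-1.57, 1.55], [0.28, 2.44], [-1.29, 4.43], [0.15, 1.84], [-2.92, 2.92]. Speed limits (rad/s): [2.57, 2.57, 3.14, 3.14, 3.14, 3.14, 3.14].

## Interface

Orientations are given as a 3x3 rotation matrix whose columns are the frame's x, y, z axes.
In Python, from station import env, effector, solver, viewer, workorder, search_frame, tip_of gives the robot as it stands. Calls block until the motion is done:
- env.reach(position, orientation): joint-space move of the TCP to a pose.
- env.movel(position, frame=None, rate=0.15): straight line of the TCP; frame=None keeps the orientation; rate is the mean speed in m/s.
- env.goto_joints(angles): joint-space move.
- effector.release() and effector.grasp(squeeze=None): open the fingers fully, or close them until they stop; squeeze is the grip in N (None keeps the last).
- env.pause(seconds).
- solver.inverse_kinematics(position, orientation): joint angles nearest the present ones, or None.
- env.sense(): the state.
- viewer.read_camera(name): name is "side" or "top"; returns (picture, depth): 384x512x3 uint8, red, green, blue; 384x512 float32, m along the optical axis (not along the pixel's ray), 0 where there is no reading.
- viewer.camera_info(name): a dict with "intrinsics" (3x3 intrinsics, pixels), "eye" and "rotation" of the camera in the world. Camera axes: x right, y up, looking along -z (the intrinsics and any distortion apply to the point x, -y, -z); pixel columns grow to the right and rows downward; lengths in m; the calibration is good to about 2 mm. A picture is of the moment at which its call begins. camera_info takes no time and is no camera call.
A pose or a line that the arm cannot do raises env.PlanningError and nothing moves.
- workorder.finish_job(): hands the job in; it is judged then, once.
Trained networks look in the newest picture that a camera, given by its name, has taken for a name from the list of things; names that differ only in an ending like _2 or _b are one class to them, and where a whole thing is asked for, a point or a joint stands for the part that bears it (a point fixed in the world has none). Each returns a list of dicts, best first, with "score" (0 to 1); they miss things now and then, are a little off and sometimes report something else, mostly with a low value. They report only what shows in the picture. A call takes as long as a camera call.
- search_frame(camera, name): "at" ([x, y, z] in m, in world coordinates, good to about 4 mm: the middle of the surface that is visible of it).
- tip_of(camera, name): "at" ([x, y, z] in m, in world coordinates, good to about 4 mm: a listed point, or the origin of a listed thing).
The state is a dict: "t": time; "joint_positions": joint angles; "joint_velocities": joint speeds; "tau": joint torques, N m; "ee_pos": TCP position; "tcp_rot": TCP orientation; "wrist_force": force on the tool from outside, world axes, zero at the start; "moment": the same for the moment, N m; "gripper_width": finger opening in m; "grasp_force": force on a finger pad.
Only numpy, scipy, OpenCV 4.12 (cv2) and the standard library are available. Lean on these libraries where they do the work, as an engineer would, in place of code of your own. Each camera call takes 0.05 s, during which the arm holds its last target. There are 200 camera calls.

## Task

The salt shaker on the spice carousel needs refilling: hang the steel saddle tag over the small bar right in front of the salt shaker (the shorter container with the domed, perforated top) and let go of it. Then turn the carousel by its centre knob until the salt shaker stands squarely at the front, at the metal pointer on the foot, with the tag still hanging on its bar, and finish while still gripping the knob, holding the turntable still. Leave the egg timer, the sardine tin and the wooden spoon where they are.

Things in the scene. Friction and masses are not known exactly. Their poses are not given: they have to be found in the camera images.
- carousel: Fixed round wooden foot of the spice carousel, 170 mm across, 13 mm high, screwed down. Origin: centre of its underside, on the worktop, on the turning axis. Its -x axis is the FRONT, where a flat steel pointer tongue with a round end sticks out from under the turntable to 163 mm from the axis. Front faces roughly to the robot.
- front_mark (a point): Imaginary point fixed to the foot, straight above the pointer: 110 mm in front of the axis (-x of the foot), 100 mm above the worktop. The salt bar's middle coincides with it when the salt shaker is squarely at the front.
- turntable: Round wooden turntable, 260 mm across, top 30 mm above the worktop; origin on the vertical turning axis at its underside (z 16 mm). Turns either way without stops, light friction (0.06 N m), stays where left. Four bays 90 degrees apart, a jar fixed in each 56 mm from the axis, and outside each jar a bar. The salt shaker's bay lies on its -x axis. The other jars' tops are 136 mm above the worktop.
- salt_shaker: Glass salt shaker with a narrower, domed perforated top, 44 mm across and 90 mm high (top 120 mm above the worktop); the other three containers are alike, straight, flat-capped and taller. Fixed in its bay. Origin: centre of its underside.
- salt_bar (a point): Middle of the bar in front of the salt shaker, on its centre line, 110 mm from the axis, 100 mm above the worktop. The bar is horizontal steel, 10 mm thick (top at 105 mm), 120 mm long between its two end posts. Axes are the turntable's: x towards the axis, y along the bar, z up.
- knob: Round dark wooden knob, 40 mm in diameter, on the turntable's central column and fixed to it; origin on the axis at the knob's underside, 160 mm above the worktop; straight sides from 165 to 192 mm, top at 198 mm. Grip it across from above, with the grip centre about 182 mm above the worktop; jars below end at 136 mm.
- tag: Loose steel tag, about 100 g, heavy legs: inverted U saddle (x: 32 mm outside, channel 24 mm wide narrowing at its roof, 50 mm deep, running along y; 40 mm long in y) and an upright blank tab on top (8 mm thick in x, 40 mm wide in y, 55 to 90 mm above the underside). Stands on its legs. Origin: centre of underside, z up; same after half a turn. Grip the tab across its width (along y).
- tag_saddle (a point): Centre of the underside of the saddle's roof, 50 mm above the tag's underside; rests on the bar's top (105 mm above the worktop) when hung.
- egg_timer: Red kitchen timer, 63 mm across, 53 mm high, stands right of the carousel; leave alone.
- sardine_tin: Flat fish tin, 63x105x26 mm, stands behind the tag; leave alone.
- wooden_spoon: Wooden spoon, 311 mm long, lies at the right near the edge; leave alone.

How it is judged:
By the outcome, as a careful person would: the job done as asked, in the order asked, and still so for the second after the job is handed in, while the arm keeps its last pose, push and grip.
It also fails if it takes over 72 s, if anything falls off the work surface, if the arm or the gripper's body presses on something with over 40 N, if the wrist force passes 120 N, or if a joint passes its speed limit or range.

## Working session

There is one attempt and no reset: what is moved stays moved. The work goes in short steps, each a Python script; the robot and the scene stay as the last script left them, time stands still between calls to the robot, and variables do not carry over. Pictures are saved under pics/ and viewed, at most 10 in all, crops included, and the job is handed in when it is done.

```bash
ls; mkdir -p pics
python3 - <<'E'
from station import env,effector,solver,viewer,workorder,search_frame,tip_of
import cv2,numpy as np
for c in("side","top"):
    p,d=viewer.read_camera(c); cv2.imwrite(f"pics/{c}0.png",p[:,:,::-1]); np.save(f"pics/{c}0.npy",d)
    i=viewer.camera_info(c); print(c,i)
    for n in("carousel","front_mark","turntable","salt_shaker","salt_bar","knob","tag","tag_saddle","egg_timer","sardine_tin"):
        for f in(search_frame,tip_of):
            r=f(c,n); print(n,f.__name__,[(np.round(q["at"],3).tolist(),round(q["score"],2)) for q in r[:3]])
print(env.sense()["t"])
E
```

```text
pics
side {'intrinsics': array([[399.48157639,   0.        , 252.44993507],
       [  0.        , 399.48157639, 197.30481386],
       [  0.        ,   0.        ,   1.        ]]), 'eye': array([ 0.93010728, -1.1179201 ,  1.15714646]), 'rotation': array([[ 0.93884194, -0.25319682,  0.23338206],
       [ 0.34372914,  0.6484541 , -0.67923307],
       [ 0.0206421 ,  0.71791271,  0.69582702]])}
carousel call [([0.57, -0.246, 0.045], 0.56)]
carousel call [([0.552, -0.21, 0.005], 0.93), ([0.493, -0.116, 0.1], 0.28)]
front_mark call [([0.572, -0.246, 0.044], 0.65)]
front_mark call [([0.444, -0.221, 0.103], 0.61)]
turntable call [([0.571, -0.25, 0.046], 0.95)]
turntable call [([0.551, -0.216, 0.016], 0.78)]
salt_shaker call [([0.525, -0.179, 0.08], 0.58)]
salt_shaker call [([0.524, -0.16, 0.029], 0.39), ([0.552, -0.211, 0.018], 0.37)]
salt_bar call [([0.572, -0.247, 0.041], 0.65), ([0.666, 0.281, 0.023], 0.53)]
salt_bar call [([0.497, -0.118, 0.098], 0.69)]
knob call [([0.545, 0.256, 0.05], 0.25)]
knob call [([0.556, -0.214, 0.157], 0.61)]
tag call []
tag call [([0.541, 0.266, 0.001], 0.63), 
[... 1292 characters left out ...]
 call [([0.536, -0.203, 0.028], 0.95)]
salt_bar call [([0.496, -0.115, 0.096], 0.92), ([0.556, -0.21, 0.017], 0.39)]
knob call [([0.544, -0.207, 0.195], 0.6)]
knob call [([0.446, -0.218, 0.1], 0.71), ([0.555, -0.209, 0.155], 0.6)]
tag call [([0.532, 0.267, 0.06], 0.75), ([0.535, -0.206, 0.029], 0.66)]
tag call [([0.539, 0.268, 0.002], 0.68)]
tag_saddle call [([0.533, 0.268, 0.049], 0.65), ([0.524, -0.447, 0.033], 0.21)]
tag_saddle call [([0.541, 0.268, 0.047], 0.46)]
egg_timer call [([0.538, -0.21, 0.032], 0.18)]
egg_timer call [([0.534, -0.453, -0.006], 0.55)]
sardine_tin call [([0.661, 0.291, 0.021], 0.76), ([0.532, 0.267, 0.053], 0.63)]
sardine_tin call [([0.664, 0.294, 0.001], 0.87)]
2.1
```

Run:
```python
import cv2,numpy as np
t=cv2.imread("pics/top0.png");s=cv2.imread("pics/side0.png")
cv2.imwrite("pics/t_full.png",cv2.resize(t,(800,600),interpolation=cv2.INTER_CUBIC))
cv2.imwrite("pics/s_full.png",cv2.resize(s,(800,600),interpolation=cv2.INTER_CUBIC))
```

```text
(no output)
```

View pics/t_full.png

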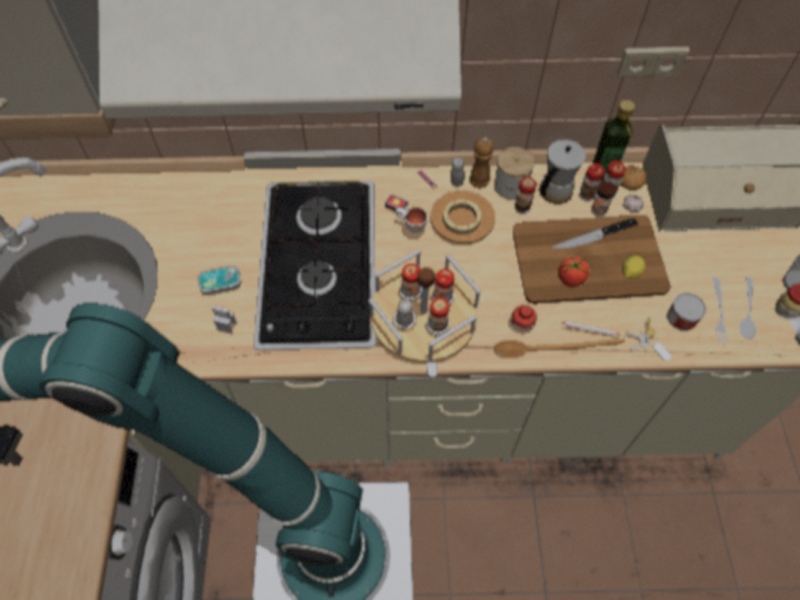

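View pics/s_full.png

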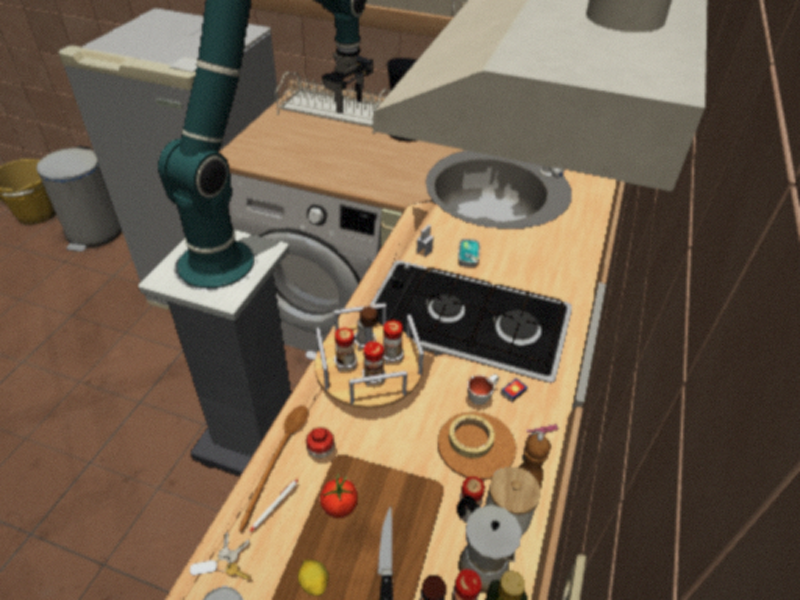

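The top view shows the carousel near (425,310), salt shaker (dome, grey) at (405,312) with its bar at about (390,330), pointer at (432,368), and tag at (223,320). The side view agrees. Next I'll refine these with point clouds.

```bash
cat > h.py <<'E'
from station import env,effector,solver,viewer,workorder,search_frame,tip_of
import cv2,numpy as np
def cloud(c,d):
    i=viewer.camera_info(c);K=i["intrinsics"];v,u=np.indices(d.shape)
    P=np.stack([(u-K[0,2])/K[0,0]*d,-(v-K[1,2])/K[1,1]*d,-d],-1)
    P=P@np.array(i["rotation"]).T+i["eye"]; P[d<=0]=np.nan
    return P
def proj(c,p):
    i=viewer.camera_info(c);q=(np.atleast_2d(p)-i["eye"])@np.array(i["rotation"]);K=i["intrinsics"]
    return np.stack([K[0,0]*q[:,0]/-q[:,2]+K[0,2],K[1,1]*-q[:,1]/-q[:,2]+K[1,2]],-1)
def fitline(q):
    m=q.mean(0);w,V=np.linalg.eigh(np.cov((q-m).T));return m,V[:,1],np.sqrt(w)
E
python3 - <<'E'
from h import *
np.set_printoptions(precision=4,suppress=True)
for c in("top","side"):
    P=cloud(c,np.load(f"pics/{c}0.npy")); X,Y,Z=P[...,0],P[...,1],P[...,2]
    b=P[(abs(X-.6)<.1)&(abs(Y-.15)<.1)&(abs(Z)<.02)]; print(c,"table z",np.median(P[(X>.45)&(X<.5)&(Y>.05)&(Y<.2)][:,2]))
    m=(np.hypot(X-.54,Y-.267)<.045)
    print("tag zmax",Z[m].max())
    for lo,hi in((.06,.1),(.02,.055),(.05,.1)):
        q=P[m&(Z>lo)&(Z<hi)]
        if len(q)>4:
            a,v,w=fitline(q[:,:2]);print("tag",lo,len(q),a,np.degrees(np.arctan2(v[1],v[0])),w, q.min(0),q.max(0))
    k=P[(np.hypot(X-.555,Y+.208)<.04)&(Z>.185)]; print("knob",len(k),k.min(0),k.max(0),k.mean(0))
    tt=P[(np.hypot(X-.555,Y+.208)<.15)&(Z>.022)&(Z<.036)]
    h=cv2.convexHull(tt[:,:2].astype(np.float32));print("turntable",cv2.minEnclosingCircle(h),np.median(tt[:,2]))
    C=np.array([.555,-.208]); r=np.hypot(X-C[0],Y-C[1]); 
    m=(r>.095)&(r<.135)&(Z>.088)&(Z<.112); th=np.degrees(np.arctan2(Y-C[1],X-C[0]))
    for k in range(4):
        t0=np.degrees(np.arctan2(.091,-.059))+90*k
        mm=m&(abs((th-t0+180)%360-180)<35); q=P[mm]
        if len(q)>8:
            a,v,w=fitline(q[:,:2]); n=np.array([-v[1],v[0]]); n=n*np.sign(n@(a-C)); print("bar",k,len(q),"normal",np.degrees(np.arctan2(n[1],n[0])),"dist",n@(a-C),w,"mean",a,q[:,2].mean())
    m=P[(r>.135)&(r<.175)&(Z>.006)&(Z<.03)&(th<0)&(th<-120)|(r>.135)&(r<.175)&(Z>.006)&(Z<.03)&(th>165)]; print("pointer",len(m),m.mean(0) if len(m) else 0,m.min(0) if len(m) else 0)
    q=P[(r<.15)&(Z>.1)&(Z<.3)]
    # hood
    H=P[(Z>.25)&(Z<1.2)&(X>.4)]; print("hood minx",H[:,0].min(),"zmin",H[:,2].min() )
    if c=="top":
        for z in(.3,.5,.7,.9):
            s=H[abs(H[:,2]-z)<.1]; print(z,len(s),s.min(0) if len(s) else 0)
for c in("top","side"):
    im=cv2.imread(f"pics/{c}0.png")
    for (x,y,w) in [tuple(proj(c,[.52,-.19,.08])[0])+(50,),tuple(proj(c,[.54,.267,.05])[0])+(20,)]:
        x,y=int(x),int(y); 
        globals().setdefault("L",[]).append(cv2.resize(im[y-w:y+w,x-w:x+w],(390,300) if 0 else (300,300),interpolation=cv2.INTER_CUBIC))
cv2.imwrite("pics/crops.png",np.vstack([np.hstack(L[:2]),np.hstack(L[2:])]))
E
```

```text
top table z -0.3314993531024466
tag zmax 0.6934794505967097
tag 0.06 66 [0.537 0.265] 73.85342095153628 [0.0039 0.0126] [0.5177 0.245  0.06  ] [0.5472 0.285  0.0967]
tag 0.02 69 [0.5305 0.2665] 109.76716415418633 [0.0086 0.0143] [0.5156 0.2435 0.0205] [0.5514 0.2909 0.0547]
tag 0.05 108 [0.5349 0.2649] 78.76428774054881 [0.0066 0.0125] [0.5175 0.2435 0.0503] [0.5486 0.2861 0.0967]
knob 352 [ 0.5331 -0.2369  0.1854] [ 0.5947 -0.1785  0.7011] [ 0.5762 -0.2076  0.5458]
turntable ((0.5541612505912781, -0.19803494215011597), 0.1398739069700241) 0.029878649432818927
bar 0 93 normal 122.65851252870902 dist 0.10985047455492693 [0.0029 0.0402] mean [ 0.4925 -0.1176] 0.10259727486675618
bar 1 105 normal -147.41082168264285 dist 0.11123482723669889 [0.003  0.0391] mean [ 0.4605 -0.2668] 0.1033322146361983
bar 2 94 normal -57.03313220726386 dist 0.10980345132929563 [0.0034 0.0398] mean [ 0.6117 -0.3021] 0.10211303404428365
bar 3 96 normal 32.75265737234772 dist 0.10855120381254967 [0.0033 0.0395] mean [ 0.6467 -0.1499] 0.10237469801426247
pointer 40 [ 0.4115 -0.2317  0.0101] [ 0.3919 -0.3463  0.
[... 637 characters left out ...]
39  0.2359]
turntable ((0.5574185252189636, -0.20000776648521423), 0.1409488469362259) 0.028914796672763643
bar 0 77 normal 123.99837254404841 dist 0.10622181063438328 [0.0032 0.0414] mean [ 0.4931 -0.1216] 0.10105674850506882
bar 1 81 normal -147.17474550809897 dist 0.10959504442577321 [0.0029 0.0388] mean [ 0.4678 -0.275 ] 0.10188690625425634
bar 2 116 normal -57.248686320394256 dist 0.11379262111171665 [0.003  0.0397] mean [ 0.6165 -0.3037] 0.10143605471470184
bar 3 82 normal 32.5970587675402 dist 0.10934352824940137 [0.0031 0.0391] mean [ 0.6526 -0.1577] 0.10211280278042122
pointer 20 [ 0.4084 -0.2246  0.0092] [ 0.3975 -0.2356  0.0063]
hood minx 0.4001174588180283 zmin 0.2500491245987172
```

View pics/crops.png

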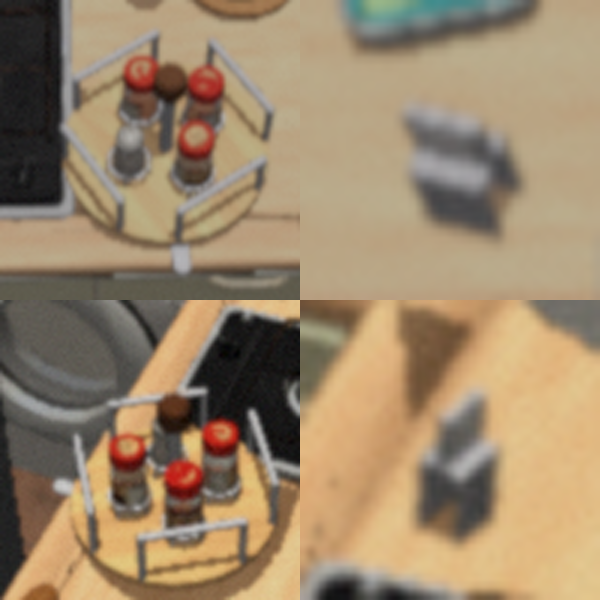

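The crops confirm that the salt bar is the one facing up-left in the world frame (normal about 122.8°). The tag stands upright with its tab axis at about 72°. The pointer tongue is at crop pixel (181,259).

```bash
cat >> h.py <<'E'
def down(deg):
    a=np.radians(deg);y=np.array([np.cos(a),np.sin(a),0]);z=np.array([0,0,-1.]);return np.column_stack([np.cross(y,z),y,z])
E
python3 - <<'E'
from h import *
np.set_printoptions(precision=4,suppress=True)
C=np.array([.5548,-.21])
for c in("top","side"):
    im=cv2.imread(f"pics/{c}0.png");i=viewer.camera_info(c);K=i["intrinsics"];R=np.array(i["rotation"])
    v,u=np.indices(im.shape[:2]);ray=np.stack([(u-K[0,2])/K[0,0],-(v-K[1,2])/K[1,1],-np.ones(u.shape)],-1)@R.T
    P=i["eye"]+ray*((.0145-i["eye"][2])/ray[...,2])[...,None]
    hsv=cv2.cvtColor(im,cv2.COLOR_BGR2HSV);dx=P[...,:2]-C;r=np.hypot(dx[...,0],dx[...,1]);th=np.degrees(np.arctan2(dx[...,1],dx[...,0]))%360
    m=(r>.132)&(r<.17)&(abs(th-186)<14)&(hsv[...,1]<75)&(hsv[...,2]>110)
    n,l,st,_=cv2.connectedComponentsWithStats(m.astype(np.uint8))
    for k in range(1,n):
        s=l==k
        if s.sum()>8: print(c,s.sum(),"th",th[s].mean(),th[s].min(),th[s].max(),"r",r[s].min(),r[s].max(),P[s].mean(0)[:2])
q0=env.sense()["joint_positions"]
for a in(72.5,-107.5): print("grasp",a,solver.inverse_kinematics(np.array([.5393,.265,.058]),down(a)))
for a in(32.75,-147.25): print("hang",a,solver.inverse_kinematics(np.array([.4953,-.1175,.18]),down(a)))
for a in range(-180,180,30): print("knob",a,solver.inverse_kinematics(np.array([.5548,-.21,.163]),down(a)))
E
```

```text
top 94 th 186.6393443155722 173.0237927890038 199.61075235485325 r 0.1321780466845575 0.1679707240254019 [ 0.4087 -0.227 ]
side 39 th 186.93656615081915 181.44826820010724 192.2664626620792 r 0.13263893967101553 0.16095565073416884 [ 0.4101 -0.2276]
grasp 72.5 [-0.6485  0.584   0.1793  1.843  -0.1485  0.7275  0.8782]
grasp -107.5 [-1.3455  1.0932  1.3335  1.8856 -1.1635  1.223  -1.4667]
hang 32.75 [-0.5219  0.341   0.8389  2.0181 -0.3191  0.9158  1.0576]
hang -147.25 [-0.8264  0.6218  1.3611  2.0303 -0.7012  1.0824 -1.7045]
knob -180 [-0.5608  0.8457  1.3447  1.846  -0.8885  1.2221 -2.0675]
knob -150 [-0.5608  0.8457  1.3447  1.846  -0.8885  1.2221 -1.5439]
knob -120 [-0.4745  0.6721  1.1188  1.8421 -0.6883  1.0796 -1.1833]
knob -90 [-0.3771  0.5778  0.9398  1.8372 -0.5476  1.0106 -0.781 ]
knob -60 [-0.3673  0.5708  0.9235  1.8367 -0.5356  1.0057 -0.2679]
knob -30 [-0.3544  0.5621  0.9023  1.836  -0.5203  0.9997  0.2422]
knob 0 [-0.3384  0.552   0.8766  1.8352 -0.502   0.9929  0.7497]
knob 30 [-0.3454  0.5563  0.8878  1.8355 -0.5099  0.9958  1.2803]
knob 60 [-0.2609  0.5121  0.7579  1.8308 -0.4216  0.9667  1.7256]
knob 90 [-0.288   0.5245  0.7984  1.8323 -0.4483  0.9747  2.273 ]
knob 120 [-0.3156  0.5388  0.8408  1.8339 -0.477   0.9841  2.822 ]
knob 150 [ 1.069   0.7282 -1.107   1.7436  0.7161  1.1356  2.355 ]
```

Run:
```python
from h import *
np.set_printoptions(precision=4,suppress=True)
R=down(72.5);p=np.array([.5393,.265,.058])
env.reach(p+[0,0,.1],R); print(env.sense()["t"])
env.movel(p,rate=.12)
effector.grasp(squeeze=25)
s=env.sense();print(s["t"],s["ee_pos"],s["gripper_width"],s["grasp_force"],s["wrist_force"])
env.movel(p+[0,0,.14],rate=.15)
s=env.sense();print(s["t"],s["ee_pos"],s["gripper_width"],s["grasp_force"],s["wrist_force"],s["moment"])
L=[]
for c in("top","side"):
    im,d=viewer.read_camera(c);im=im[:,:,::-1];np.save(f"pics/{c}1.npy",d)
    x,y=proj(c,s["ee_pos"])[0].astype(int);w=40
    print(c,(x,y),[(f(c,n)[:2]) for f,n in((tip_of,"tag_saddle"),(tip_of,"tag"),(search_frame,"tag"))])
    L.append(cv2.resize(im[max(y-w,0):y+w,max(0,x-w):x+w],(390,390),interpolation=cv2.INTER_CUBIC))
cv2.imwrite("pics/held.png",np.hstack(L))
```

```text
4.0417
5.8583 [0.5393 0.265  0.058 ] 0.03998062293855435 24.97237265110016 [ 0.9797  0.1377 -0.1153]
6.9417 [0.5386 0.2647 0.197 ] 0.04003476322329885 24.97087597846985 [-0.1225 -0.1901 -1.5242] [-0.0396 -0.0133 -0.0274]
top (np.int64(134), np.int64(181)) [[], [], []]
side (np.int64(273), np.int64(125)) [[{'at': [0.5378, 0.2601, 0.193], 'score': 0.48}], [{'at': [0.4973, -0.1181, 0.0982], 'score': 0.72}, {'at': [0.5412, 0.2643, 0.1379], 'score': 0.42}], [{'at': [0.5474, 0.2573, 0.174], 'score': 0.54}]]
```

View pics/held.png

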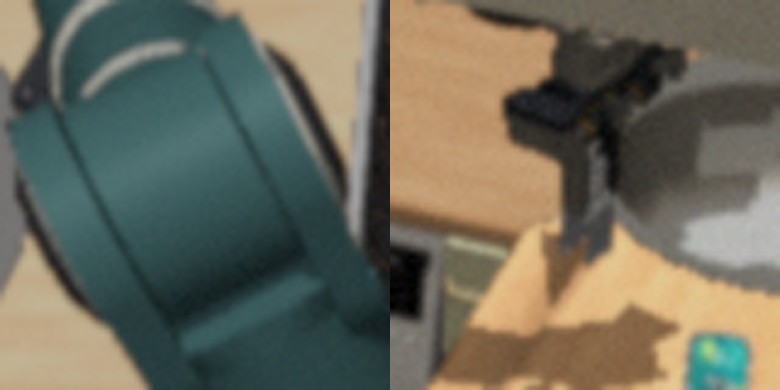

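The tag is held (width 40 mm) and hangs straight below the fingers, at about (590,230) in the side crop. Moving to the salt bar.

Run:
```python
from h import *
np.set_printoptions(precision=4,suppress=True)
p=np.array([.4953,-.1175,.2]);R=down(32.75)
env.movel(p+[0,0,.02],R,rate=.2)
s=env.sense();print(s["t"],s["ee_pos"],s["gripper_width"],s["wrist_force"])
L=[]
for c in("top","side"):
    im,d=viewer.read_camera(c);im=im[:,:,::-1];np.save(f"pics/{c}2.npy",d)
    x,y=proj(c,p-[0,0,.06])[0].astype(int);w=36
    print(c,[[(np.round(q["at"],4),round(q["score"],2)) for q in f(c,n)[:2]] for f,n in((tip_of,"tag_saddle"),(tip_of,"tag"),(tip_of,"salt_bar"),(tip_of,"knob"))])
    L.append(cv2.resize(im[y-w:y+w,x-w:x+w],(390,390),interpolation=cv2.INTER_CUBIC))
cv2.imwrite("pics/above.png",np.hstack(L))
```

```text
9.4167 [ 0.4955 -0.1165  0.2198] 0.039682661205152646 [ 1.8721 -0.2161 -1.6304]
top [[(array([ 0.4976, -0.1127,  0.2061]), 0.51)], [(array([ 0.4952, -0.1095,  0.1645]), 0.53)], [(array([ 0.4969, -0.1153,  0.0997]), 0.9)], [(array([ 0.5522, -0.2086,  0.1577]), 0.58), (array([ 0.5344, -0.4545, -0.0039]), 0.38)]]
side [[(array([ 0.4983, -0.1188,  0.2152]), 0.55)], [(array([ 0.4959, -0.1188,  0.1626]), 0.48)], [(array([ 0.4966, -0.1177,  0.0984]), 0.58), (array([ 0.552 , -0.2081,  0.0182]), 0.41)], [(array([ 0.5516, -0.2133,  0.1591]), 0.58)]]
```

View pics/above.png

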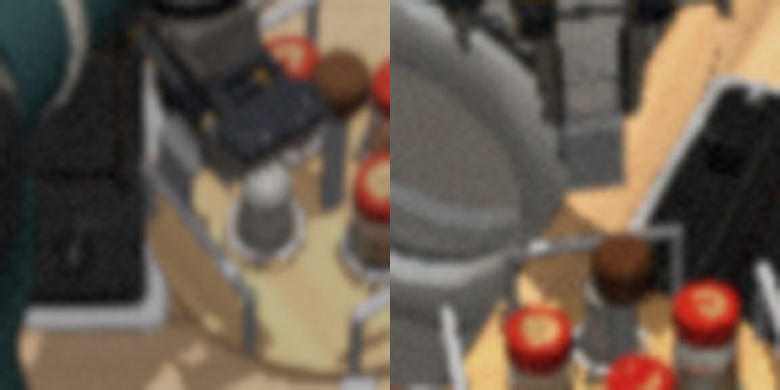

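The tag hangs level above the salt bar, with its edges parallel to the bar (side crop, tag bottom at (590,180), bar at y≈240). It lines up with the bar to about 2 mm, so I'll descend.

Run:
```python
from h import *
np.set_printoptions(precision=4,suppress=True)
p=np.array([.4956,-.1178,0]);R=down(32.75)
for z in(.16,.14,.125,.117,.1145):
    env.movel(p+[0,0,z],R,rate=.06)
    s=env.sense();print(s["t"],s["ee_pos"],s["gripper_width"],s["wrist_force"])
    if np.linalg.norm(s["wrist_force"]-[1,0,-1.6])>8: print("contact");break
for c in("top","side"):
    im,d=viewer.read_camera(c)
    print(c,[[(np.round(q["at"],4),round(q["score"],2)) for q in f(c,n)[:2]] for f,n in((tip_of,"tag_saddle"),(tip_of,"tag"))])
    x,y=proj(c,p+[0,0,.1])[0].astype(int);w=36
    globals().setdefault("L",[]).append(cv2.resize(im[y-w:y+w,x-w:x+w,::-1],(390,390),interpolation=cv2.INTER_CUBIC))
cv2.imwrite("pics/low.png",np.hstack(L))
```

```text
11.0667 [ 0.4959 -0.1179  0.1603] 0.03997636032617512 [ 0.1291 -0.5933 -1.2127]
11.55 [ 0.4953 -0.1179  0.1395] 0.03948808216582506 [-0.0705 -0.5602 -0.047 ]
11.95 [ 0.4952 -0.1178  0.1245] 0.04003847778889139 [-0.6572  0.7422 -0.5709]
12.2333 [ 0.4953 -0.1178  0.1166] 0.03959081540971123 [-0.8442  0.0821 -1.1038]
12.4833 [ 0.4956 -0.1178  0.1144] 0.039415656656329394 [ 0.313  -0.4843 -0.9626]
top [[(array([ 0.4936, -0.1159,  0.1039]), 0.62)], [(array([ 0.4944, -0.1154,  0.0587]), 0.67)]]
side [[(array([ 0.5551, -0.2104,  0.1615]), 0.67), (array([ 0.494 , -0.1227,  0.1072]), 0.42)], [(array([ 0.4976, -0.1191,  0.0549]), 0.46)]]
```

View pics/low.png

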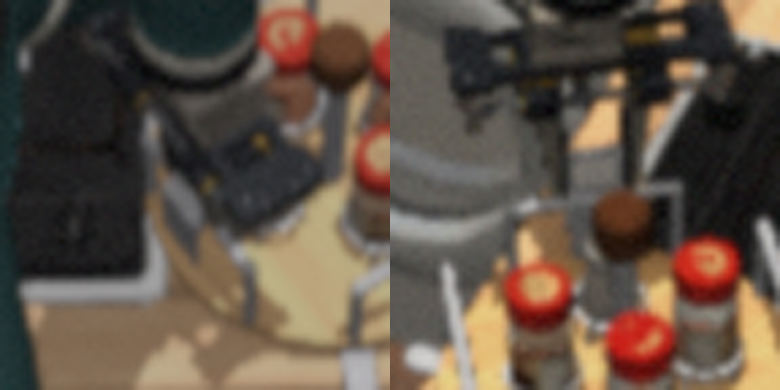

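The saddle straddles the bar, with its leg visible in front of the bar at (185,200) in the top crop and no contact force. Release.

Run:
```python
from h import *
np.set_printoptions(precision=4,suppress=True)
p=np.array([.4956,-.1178,0]);R=down(32.75)
for z in(.1132,.1122):
    env.movel(p+[0,0,z],R,rate=.03); s=env.sense();print(s["t"],s["ee_pos"],s["wrist_force"])
    if s["wrist_force"][2]>3: break
effector.release(); env.pause(.2)
env.movel(p+[0,0,.25],R,rate=.15)
s=env.sense();print(s["t"],s["gripper_width"])
env.movel([.5548,-.21,.27],down(-30),rate=.2); print(env.sense()["t"])
for c in("top","side"):
    im,d=viewer.read_camera(c);np.save(f"pics/{c}3.npy",d);cv2.imwrite(f"pics/{c}3.png",im[:,:,::-1])
    print(c,[[(np.round(q["at"],4),round(q["score"],2)) for q in f(c,n)[:2]] for f,n in((tip_of,"tag_saddle"),(tip_of,"tag"),(tip_of,"salt_bar"),(tip_of,"front_mark"))])
    x,y=proj(c,[.485,-.17,.07])[0].astype(int);w=40
    globals().setdefault("L",[]).append(cv2.resize(im[y-w:y+w,x-w:x+w,::-1],(390,390),interpolation=cv2.INTER_CUBIC))
cv2.imwrite("pics/hung.png",np.hstack(L))
```

```text
13.0333 [ 0.4955 -0.1178  0.1131] [-0.3435 -0.7569  0.058 ]
13.2833 [ 0.4959 -0.1176  0.1127] [-1.2758  1.0369  4.7166]
15.4333 0.09178928097694242
16.675
top [[(array([ 0.4968, -0.1148,  0.1019]), 0.62)], [(array([ 0.4956, -0.118 ,  0.0586]), 0.68), (array([ 0.5365, -0.4506, -0.0035]), 0.22)], [(array([ 0.4913, -0.1147,  0.1019]), 0.86), (array([0.6647, 0.2914, 0.0028]), 0.59)], [(array([ 0.4451, -0.2167,  0.1014]), 0.66)]]
side [[(array([ 0.4942, -0.1178,  0.1077]), 0.72)], [(array([ 0.4947, -0.1193,  0.0517]), 0.42)], [(array([ 0.4983, -0.1167,  0.1003]), 0.61)], [(array([ 0.4455, -0.2214,  0.1028]), 0.75)]]
```

View pics/hung.png

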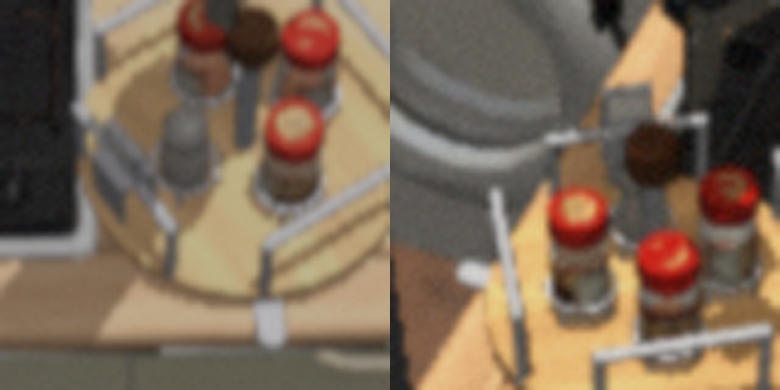

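The tag hangs on the salt bar, with the tab at (630,100) in the side crop and (125,165) in the top crop. The pointer tongue is at (269,320) in the top crop. I'll refine the axis and the pointer angle with a model overlay.

Run:
```python
from h import *
np.set_printoptions(precision=4,suppress=True)
C=np.array([.5548,-.21]);L=[]
for c in("top","side"):
    im=cv2.imread(f"pics/{c}3.png");i=viewer.camera_info(c);K=i["intrinsics"];R=np.array(i["rotation"])
    S=8;x0,y0=(proj(c,[.41,-.225,.0145])[0]-20).astype(int)
    g=cv2.resize(im[y0:y0+40,x0:x0+40],None,fx=S,fy=S,interpolation=cv2.INTER_CUBIC)
    hsv=cv2.cvtColor(g,cv2.COLOR_BGR2HSV)
    v,u=np.indices(g.shape[:2]);u=(u+.5)/S-.5+x0;v=(v+.5)/S-.5+y0
    ray=np.stack([(u-K[0,2])/K[0,0],-(v-K[1,2])/K[1,1],-np.ones(u.shape)],-1)@R.T
    P=(i["eye"]+ray*((.0145-i["eye"][2])/ray[...,2])[...,None])[...,:2]
    d=P-C;r=np.hypot(*d.transpose(2,0,1));th=np.degrees(np.arctan2(d[...,1],d[...,0]))%360
    for lo,hi in((.136,.142),(.142,.148),(.148,.154),(.154,.16),(.142,.158)):
        m=(r>lo)&(r<hi)&(abs(th-186)<7)&(hsv[...,1]<60)&(hsv[...,2]>150)
        print(c,lo,m.sum(),th[m].mean(),th[m].min(),th[m].max(),P[m].mean(0))
    # rim fit: turntable top z=.03, edges of gradient; overlay instead
    w=40;px,py=proj(c,[.485,-.21,.05])[0].astype(int);s=400//(2*w)
    o=cv2.resize(im[py-w:py+w,px-w:px+w],None,fx=s,fy=s,interpolation=cv2.INTER_CUBIC)
    def dr(p,col): 
        q=((proj(c,p)-[px-w,py-w]+.5)*s-.5).astype(np.int32); cv2.polylines(o,[q],False,col,1)
    t=np.linspace(0,2*np.pi,100);z=lambda a,h:np.column_stack([a,np.full(len(a),h)])
    dr(z(C+.13*np.column_stack([np.cos(t),np.sin(t)]),.03),(255,0,255))
    a=np.radians(186);dr(z(C+np.outer([.12,.163],[np.cos(a),np.sin(a)]),.0145),(0,0,255))
    dr(z(C+.02*np.column_stack([np.cos(t),np.sin(t)]),.195),(0,255,0))
    for k in range(4):
        a=np.radians(122.75+90*k);n=np.array([np.cos(a),np.sin(a)]);dr(z(C+.11*n+np.outer([-.06,.06],[-n[1],n[0]]),.105),(255,0,0))
    L.append(o)
cv2.imwrite("pics/ov.png",np.hstack(L))
```

```text
top 0.136 713 184.51704743069016 179.03005802456138 190.0649014807478 [ 0.4165 -0.2209]
top 0.142 717 184.5740988973076 179.18659642396386 190.00274244739245 [ 0.4105 -0.2215]
top 0.148 661 184.7201046584337 179.63791703449695 189.5200740468155 [ 0.4046 -0.2224]
top 0.154 567 185.02991107177996 180.89061304389736 189.19822366944905 [ 0.3987 -0.2237]
top 0.142 1778 184.75059283382538 179.18659642396386 190.00274244739245 [ 0.4059 -0.2224]
side 0.136 466 187.54434095409607 182.57194204527747 192.7778597488957 [ 0.4172 -0.2282]
side 0.142 448 187.1383315617009 182.54878250455147 191.84823284703816 [ 0.4111 -0.228 ]
side 0.148 424 186.72716551055285 182.60760472516347 190.98974397582063 [ 0.405  -0.2277]
side 0.154 195 186.6963527654923 183.3407899779623 189.96860466839965 [ 0.4001 -0.2282]
side 0.142 1060 186.89506128082462 182.54878250455147 191.84823284703816 [ 0.4067 -0.2279]
```

View pics/ov.png

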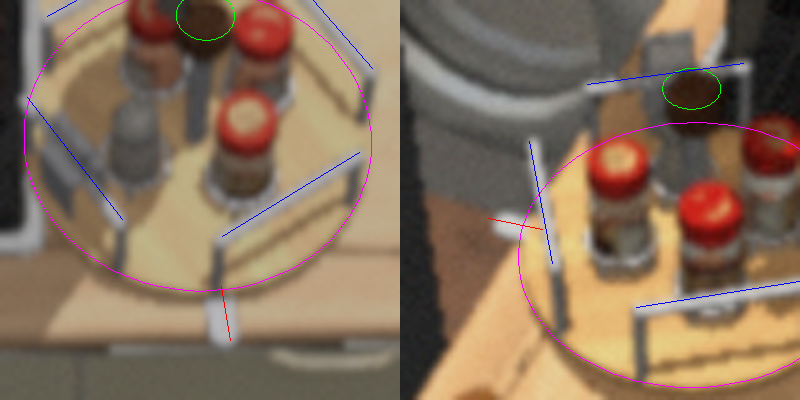

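The overlay fits to about 1 px. The front direction from pointer and nets comes out near 185.4°. Now grip the knob and turn.

Run:
```python
from h import *
np.set_printoptions(precision=4,suppress=True)
p=np.array([.5553,-.2097,.163])
env.movel(p,down(-30),rate=.12)
s=env.sense();print(s["t"],s["ee_pos"],s["wrist_force"])
effector.grasp(squeeze=35)
s=env.sense();print(s["t"],s["ee_pos"],s["gripper_width"],s["wrist_force"])
for k in range(1,11):
    try: env.movel(p,down(-30+62.65*k/10),rate=.1)
    except Exception as e: print(k,repr(e)); break
    s=env.sense();print(k,s["t"],s["ee_pos"],np.degrees(np.arctan2(s["tcp_rot"][1][1],s["tcp_rot"][0][1])),s["wrist_force"],s["moment"][2])
    if np.linalg.norm(s["wrist_force"])>35: print("force");break
```

```text
18.2167 [ 0.5558 -0.2101  0.1637] [-0.003   0.8647  0.1574]
19.0667 [ 0.5546 -0.2093  0.1629] 0.03863158109000869 [-1.4653  1.2052  2.2338]
1 19.325 [ 0.5546 -0.2094  0.1629] -23.890561174122016 [-4.6259  2.6392  3.97  ] -0.002656054646188705
2 19.5833 [ 0.5546 -0.2094  0.1629] -17.606443768686347 [-4.9579  3.1844  3.8977] -0.02458278617863019
3 19.8417 [ 0.5545 -0.2095  0.1629] -11.345693206733811 [-4.4175  2.1453  4.3618] 0.05306751622643511
4 20.1 [ 0.5545 -0.2095  0.1629] -5.08569949117188 [-5.3934  3.233   4.3904] 0.03612635310476
5 20.3583 [ 0.5545 -0.2096  0.1629] 1.181199690997882 [-3.5425  2.1143  4.07  ] -0.03317627591640937
6 20.6167 [ 0.5545 -0.2097  0.1629] 7.439424574644226 [-4.7495  2.1462  4.863 ] 0.015990249010294912
7 20.875 [ 0.5546 -0.2098  0.1629] 13.624361563925259 [-5.83    1.0198  3.9432] 0.025135827593831213
8 21.1333 [ 0.5547 -0.2099  0.1629] 19.789038674534037 [-5.463   1.8939  4.0612] 0.007691677992854598
9 21.3917 [ 0.5548 -0.21    0.1629] 25.967799074029443 [-4.429   0.7308  3.6039] 0.035224593542793455
10 21.65 [ 0.5549 -0.2101  0.1629] 32.222216650991115 [-5.1512 -0.732   3.1312] 0.020452122109177715
```

Run:
```python
from h import *
np.set_printoptions(precision=4,suppress=True)
C=np.array([.5549,-.2099]);ang=lambda p:np.degrees(np.arctan2(p[1]-C[1],p[0]-C[0]))%360
L=[]
for c in("top","side"):
    im,d=viewer.read_camera(c);cv2.imwrite(f"pics/{c}4.png",im[:,:,::-1])
    P=cloud(c,d);X,Y,Z=P[...,0],P[...,1],P[...,2];r=np.hypot(X-C[0],Y-C[1]);th=np.degrees(np.arctan2(Y-C[1],X-C[0]))
    for k in range(4):
        mm=(r>.095)&(r<.137)&(Z>.088)&(Z<.109)&(abs((th-185.4-90*k+180)%360-180)<32)
        if k==0: mm&=(abs((th-185.4+180)%360-180)>13)
        q=P[mm]
        if len(q)>15:
            a,v,w=fitline(q[:,:2]);n=np.array([-v[1],v[0]]);n*=np.sign(n@(a-C));print(c,"bar",k,len(q),np.degrees(np.arctan2(n[1],n[0]))%360-90*k,n@(a-C),w)
    m=(r>.138)&(r<.17)&(abs((th-186+180)%360-180)<6)&(Z>-.01)&(Z<.03);q=P[m];print("tongue",len(q),np.median(q,0),np.percentile(q[:,2],[10,90]))
    for n in("tag_saddle","tag","salt_bar","front_mark","salt_shaker","carousel","turntable"):
        print(n,[(np.array(q["at"]),round(ang(q["at"]),1),round(q["score"],2)) for q in tip_of(c,n)[:2]])
    x,y=proj(c,[.46,-.21,.07])[0].astype(int);w=40;
    L.append(cv2.resize(im[y-w:y+w,x-w:x+w,::-1],(400,400),interpolation=cv2.INTER_CUBIC))
cv2.imwrite("pics/turned.png",np.hstack(L))
f=[]
for _ in range(6):
    for c in("top","side"):
        viewer.read_camera(c); g=[q for q in tip_of(c,"front_mark") if abs(q["at"][0]-.444)<.02 and abs(q["at"][1]+.219)<.02]
        b=[q for q in tip_of(c,"salt_bar") if abs(q["at"][0]-.444)<.02 and abs(q["at"][1]+.219)<.02]
        f.append((c,g and ang(g[0]["at"]),b and ang(b[0]["at"])))
print(f)
```

```text
top bar 0 81 183.80063675626937 0.11306576804517547 [0.0072 0.0469]
top bar 1 79 187.62349484694926 0.10836971262620976 [0.0031 0.0371]
top bar 2 35 -175.83177207535442 0.10643710919340979 [0.0028 0.0153]
top bar 3 77 -172.50022650778135 0.11131696443769075 [0.003  0.0382]
tongue 45 [ 0.4089 -0.2223  0.0098] [-0.0019  0.0151]
tag_saddle [(array([ 0.4573, -0.2784,  0.1001]), np.float64(215.1), 0.5)]
tag [(array([ 0.444 , -0.2752,  0.0576]), np.float64(210.5), 0.54)]
salt_bar [(array([ 0.4428, -0.2243,  0.0978]), np.float64(187.3), 0.71)]
front_mark [(array([ 0.4442, -0.2152,  0.1034]), np.float64(182.7), 0.82)]
salt_shaker [(array([ 0.501 , -0.2175,  0.0319]), np.float64(188.0), 0.73), (array([ 0.4573, -0.2757,  0.1033]), np.float64(214.0), 0.72)]
carousel [(array([ 0.5558, -0.2096, -0.0038]), np.float64(18.4), 0.96), (array([ 0.4668, -0.5258, -0.0011]), np.float64(254.4), 0.61)]
turntable [(array([ 0.5553, -0.2115,  0.0133]), np.float64(284.0), 0.7), (array([ 0.4467, -0.216 ,  0.104 ]), np.float64(183.2), 0.45)]
side bar 0 39 192.5963993296581 0.10209392941357033 [0.0073 0.0478]
side
[... 1041 characters left out ...]
 ('top', np.float64(183.20311990243928), np.float64(186.11924301149043)), ('side', np.float64(186.31191429311102), np.float64(186.53609368800588)), ('top', np.float64(182.4453090856094), np.float64(188.6592427905984)), ('side', np.float64(186.7556221420364), np.float64(188.25691223064396)), ('top', np.float64(184.07446105980566), np.float64(185.36058343330293)), ('side', np.float64(185.74114545215437), np.float64(187.9902311414878)), ('top', np.float64(183.1856207893592), np.float64(186.3513910771811)), ('side', np.float64(184.92798156519686), np.float64(188.12266810228215)), ('top', np.float64(183.42954517470582), []), ('side', np.float64(185.20383862673594), np.float64(186.9529574681739))]
```

View pics/turned.png

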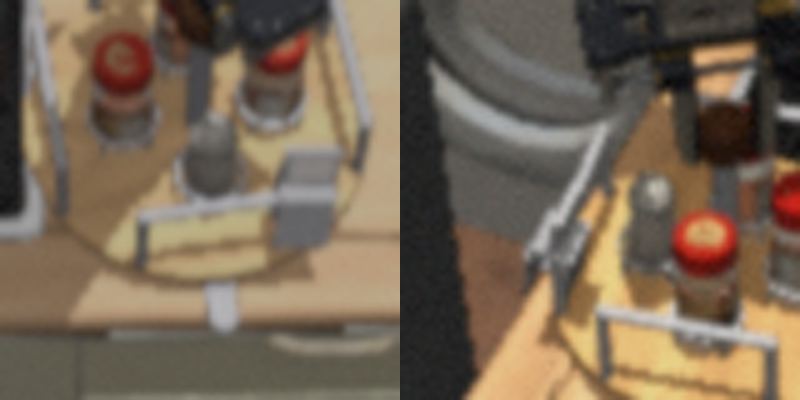

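The tag slid along the bar towards its right end (top crop, tag at (308,215), bar middle at about (240,205)). The table also coasted in the grip to 187.5°. I'll measure exactly where the tag sits.

Run:
```python
from h import *
np.set_printoptions(precision=4,suppress=True)
C=np.array([.5549,-.2099]);a=np.radians(187.5);n=np.array([np.cos(a),np.sin(a)]);t=np.array([-n[1],n[0]]) # t: +th dir along bar
L=[]
for c in("top","side"):
    im,d=viewer.read_camera(c);P=cloud(c,d);Z=P[...,2];q=(P[...,:2]-C);R=q@n;T=q@t
    for lo,hi in((.112,.15),(.06,.098),(.05,.15)):
        m=(abs(R-.11)<.035)&(abs(T)<.11)&(Z>lo)&(Z<hi)&~((abs(R-.11)<.012)&(Z<.099)&0)
        if m.sum(): 
            print(c,lo,m.sum(),"R",np.percentile(R[m],[5,50,95]),"T",np.percentile(T[m],[3,20,50,80,97]),"z",np.percentile(Z[m],[3,97]))
            if lo==.112: A,v,w=fitline(P[m][:,:2]);print("yaw",np.degrees(np.arctan2(v[1],v[0])),A)
    x,y=proj(c,[.45,-.27,.1])[0].astype(int);w=20
    L.append(cv2.resize(im[y-w:y+w,x-w:x+w,::-1],(400,400),interpolation=cv2.INTER_CUBIC))
cv2.imwrite("pics/tagend.png",np.hstack(L));s=env.sense();print(s["t"],s["ee_pos"])
```

```text
top 0.112 95 R [nan nan nan] T [nan nan nan nan nan] z [nan nan]Traceback (most recent call last):
  File "<stdin>", line 11, in <module>
  File "h.py", line 12, in fitline
    m=q.mean(0);w,V=np.linalg.eigh(np.cov((q-m).T));return m,V[:,1],np.sqrt(w)
                                   ~~~~~~^^^^^^^^^
    raise ValueError("m has more than 2 dimensions")
ValueError: m has more than 2 dimensions
```

Run:
```python
from h import *
np.set_printoptions(precision=4,suppress=True)
C=np.array([.5549,-.2099]);a=np.radians(187.5);n=np.array([np.cos(a),np.sin(a)]);t=np.array([-n[1],n[0]]) # t: +th dir along bar
L=[]
for c in("top","side"):
    im,d=viewer.read_camera(c);P=cloud(c,d);Z=P[...,2];q=(P[...,:2]-C);R=q@n;T=q@t
    for lo,hi in((.112,.15),(.06,.098)):
        m=(abs(R-.11)<.035)&(abs(T)<.11)&(Z>lo)&(Z<hi)
        if m.sum()>4: 
            print(c,lo,m.sum(),"R",np.percentile(R[m],[5,50,95]),"T",np.percentile(T[m],[3,20,50,80,97]),"z",np.percentile(Z[m],[3,97]))
            if lo==.112: A,v,w=fitline(P[m][:,:2]);print("yaw",np.degrees(np.arctan2(v[1],v[0])),A)
    x,y=proj(c,[.45,-.27,.1])[0].astype(int);w=20
    L.append(cv2.resize(im[y-w:y+w,x-w:x+w,::-1],(400,400),interpolation=cv2.INTER_CUBIC))
cv2.imwrite("pics/tagend.png",np.hstack(L));s=env.sense();print(s["t"],s["ee_pos"])
```

```text
top 0.112 105 R [0.0963 0.1045 0.1202] T [0.0368 0.0416 0.0536 0.0671 0.0751] z [0.1127 0.147 ]
yaw 104.73632726222158 [ 0.4572 -0.2771]
top 0.06 97 R [0.0785 0.1251 0.1313] T [-0.0645 -0.0011  0.0465  0.0635  0.072 ] z [0.0604 0.0959]
side 0.112 48 R [0.0933 0.0977 0.1155] T [0.04   0.0478 0.064  0.0749 0.0768] z [0.1127 0.1447]
yaw 91.80660086418956 [ 0.4646 -0.2846]
side 0.06 62 R [0.0908 0.1055 0.1249] T [-0.0578 -0.0428  0.0618  0.0725  0.0782] z [0.062  0.0975]
24.4 [ 0.5549 -0.2101  0.163 ]
```

View pics/tagend.png

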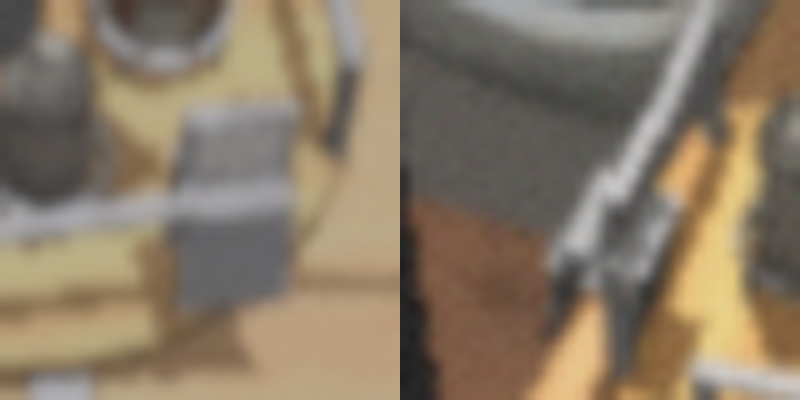

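The tag's centre is about 56 mm from the bar middle, over the end post, which is precarious. I'll regrip it, ease it up slightly and carry it back to the middle. Then I'll make the last turn slowly.

```bash
cat >> h.py <<'E'
C=np.array([.5549,-.2099])
def tagpose(ang,quiet=False):
    a=np.radians(ang);n=np.array([np.cos(a),np.sin(a)]);t=np.array([-n[1],n[0]])
    for c in("top","side"):
        P=cloud(c,viewer.read_camera(c)[1]);Z=P[...,2];q=P[...,:2]-C;R=q@n;T=q@t
        m=(abs(R-.11)<.035)&(abs(T)<.11)&(Z>.112)&(Z<.15);print(c,"tab",m.sum(),"R",np.percentile(R[m],[5,50,95]),"T",np.percentile(T[m],[3,50,97]),"z",np.percentile(Z[m],[3,97]))
        r=np.hypot(R,T);th=np.degrees(np.arctan2(T,R))
        for k in range(1,4):
            q=P[(r>.095)&(r<.137)&(Z>.088)&(Z<.109)&(abs((th-90*k+180)%360-180)<32)]
            if len(q)>60:
                A,v,w=fitline(q[:,:2]);N=np.array([-v[1],v[0]]);N*=np.sign(N@(A-C));print("  bar",k,len(q),round((np.degrees(np.arctan2(N[1],N[0]))-90*k)%360,2),round(N@(A-C),4))
E
python3 - <<'E'
from h import *
np.set_printoptions(precision=4,suppress=True)
a=np.radians(187.5);n=np.array([np.cos(a),np.sin(a),0]);t=np.array([-n[1],n[0],0]);B=np.r_[C,0]+.106*n;R=down(-82.5);z=lambda h:np.array([0,0,h])
def st(m):
    s=env.sense();print(m,round(s["t"],2),s["ee_pos"],s["gripper_width"],s["wrist_force"]);return s
effector.release(); env.movel([C[0],C[1],.25],rate=.15)
env.movel(B+.056*t+z(.25),R,rate=.15)
tagpose(187.5)
env.movel(B+.056*t+z(.116),R,rate=.1);st("at")
effector.grasp(squeeze=15);s=st("grip")
if .036<s["gripper_width"]<.045:
    env.movel(B+.056*t+z(.124),R,rate=.03);st("lift")
    env.movel(B+z(.124),R,rate=.05);s=st("mid")
    env.movel(B+z(.118),R,rate=.03);s=st("low")
    tagpose(187.5)
E
```

```text
top tab 102 R [0.0952 0.1043 0.1191] T [0.0379 0.0556 0.0755] z [0.1131 0.1476]
  bar 1 61 187.94 0.108
  bar 3 84 187.87 0.1113
side tab 47 R [0.0936 0.0977 0.1143] T [0.0383 0.0628 0.0782] z [0.1129 0.1452]
  bar 1 120 187.61 0.111
  bar 2 83 187.48 0.1118
  bar 3 70 187.53 0.1088
at 29.77 [ 0.4575 -0.2795  0.1166] 0.09231115745985516 [0.8808 0.1172 0.3741]
grip 30.61 [ 0.4572 -0.2793  0.116 ] 0.03999465165667686 [-0.0286 -0.2237 -0.3007]
lift 31.02 [ 0.4573 -0.2792  0.1242] 0.03965196622470812 [ 0.2718  0.4898 -0.9651]
mid 32.29 [ 0.4498 -0.2241  0.1241] 0.03976532336499001 [-0.6556 -0.2747  0.3612]
low 32.64 [ 0.4495 -0.2238  0.1177] 0.039917751889347694 [-0.0232  0.122  -1.142 ]
top tab 146 R [0.0981 0.108  0.1193] T [-0.0301  0.0015  0.0279] z [0.1129 0.1477]
  bar 3 83 187.66 0.1113
side tab 65 R [0.0941 0.0964 0.1112] T [-0.0326  0.0182  0.0356] z [0.1205 0.1469]
  bar 1 118 187.54 0.1111
  bar 2 80 187.17 0.112
  bar 3 71 187.84 0.1082
```

Run:
```python
from h import *
np.set_printoptions(precision=4,suppress=True)
a=np.radians(187.5);n=np.array([np.cos(a),np.sin(a),0]);B=np.r_[C,0]+.107*n;R=down(-82.5);z=lambda h:np.array([0,0,h])
def st(m):
    s=env.sense();print(m,round(s["t"],2),s["ee_pos"],s["gripper_width"],s["wrist_force"]);return s
for h in(.1165,.1155,.1145,.1135,.1125):
    env.movel(B+z(h),R,rate=.02)
    if st(h)["wrist_force"][2]>2.5: break
effector.release();env.pause(.2);env.movel(B+z(.26),R,rate=.15)
env.movel([C[0],C[1],.25],down(32),rate=.15);st("up")
tagpose(187.5)
for c in("top","side"): print(c,[[(np.round(q["at"],4),round(q["score"],2)) for q in tip_of(c,nm)[:2]] for nm in("tag_saddle","tag","salt_bar")])
env.movel([C[0],C[1],.163],down(32),rate=.1);effector.grasp(squeeze=50);st("knob")
```

```text
0.1165 32.99 [ 0.4487 -0.2239  0.1165] 0.04013170691388592 [-0.8291  0.8367 -0.9996]
0.1155 33.24 [ 0.4491 -0.2242  0.116 ] 0.03956058526197904 [-1.67    0.7883  4.8443]
up 37.59 [ 0.5548 -0.2099  0.2499] 0.09116118856663309 [ 0.1662 -0.5383  0.0634]
top tab 101 R [0.1005 0.107  0.1212] T [-0.0192 -0.0016  0.019 ] z [0.1127 0.148 ]
  bar 1 88 188.07 0.1081
  bar 2 71 187.64 0.1096
  bar 3 86 188.01 0.1112
side tab 48 R [0.0975 0.1002 0.1074] T [-0.019   0.0087  0.0233] z [0.1126 0.1459]
  bar 1 116 188.07 0.1112
  bar 2 83 187.52 0.1119
  bar 3 71 188.31 0.1083
top [[(array([ 0.4483, -0.2199,  0.1012]), 0.64)], [(array([ 0.441 , -0.2234,  0.059 ]), 0.74)], [(array([ 0.4458, -0.2231,  0.097 ]), 0.59)]]
side [[(array([ 0.4484, -0.2263,  0.1058]), 0.53), (array([ 0.5521, -0.2114,  0.1597]), 0.43)], [(array([ 0.4436, -0.2261,  0.0529]), 0.49)], [(array([ 0.4449, -0.2261,  0.1004]), 0.6)]]
knob 39.86 [ 0.5548 -0.2099  0.163 ] 0.038710605051107516 [ 1.2695 -0.144   0.6998]
```

Run:
```python
from h import *
np.set_printoptions(precision=4,suppress=True)
p=np.r_[C,.163];tagpose(187.6)
for k in range(1,9):
    env.movel(p,down(32-2.4*k/8),rate=.05)
env.pause(.3)
s=env.sense();print(s["t"],s["ee_pos"],s["gripper_width"],s["grasp_force"],np.degrees(np.arctan2(s["tcp_rot"][1][1],s["tcp_rot"][0][1])),s["wrist_force"],s["moment"])
tagpose(185.4);tagpose(185.4)
for nm in("front_mark","salt_bar","tag_saddle"):
    for c in("top","side"): print(nm,c,[np.round(q["at"],4) for q in tip_of(c,nm)[:1]])
```

```text
top tab 97 R [0.0995 0.1075 0.1203] T [-0.0191 -0.0016  0.0185] z [0.1125 0.1475]
  bar 1 81 187.63 0.1084
  bar 3 84 187.71 0.1112
side tab 49 R [0.0976 0.1006 0.1115] T [-0.0165  0.0079  0.0205] z [0.1126 0.146 ]
  bar 1 119 187.31 0.1113
  bar 2 82 187.56 0.1119
42.2583 [ 0.5548 -0.21    0.163 ] 0.038673757278128176 50.0004922907101 29.59427241407885 [-2.7144  0.443   0.9694] [-0.2019  0.5321 -0.0017]
top tab 96 R [0.0995 0.1071 0.1227] T [-0.019  -0.0016  0.0158] z [0.1124 0.1482]
  bar 1 84 185.28 0.1083
  bar 3 81 185.35 0.1113
side tab 50 R [0.0975 0.1    0.1065] T [-0.0157  0.0082  0.0212] z [0.1146 0.1453]
  bar 1 116 184.9 0.1112
  bar 2 85 184.99 0.1117
top tab 91 R [0.0998 0.1074 0.1181] T [-0.0185 -0.002   0.0164] z [0.1122 0.148 ]
  bar 1 80 185.18 0.1081
  bar 3 80 185.11 0.1111
side tab 48 R [0.0978 0.1007 0.1067] T [-0.0142  0.0069  0.0222] z [0.1136 0.1453]
  bar 1 116 184.63 0.1113
  bar 2 84 184.93 0.1116
front_mark top [array([ 0.4457, -0.2192,  0.1015])]
front_mark side [array([ 0.4442, -0.2226,  0.0539])]
salt_bar top [array([ 0.4417, -0.2191,  0.098 ])]
salt_bar side [array([ 0.4447, -0.2182,  0.0974])]
tag_saddle top [array([ 0.448 , -0.2174,  0.1013])]
tag_saddle side [array([ 0.6638,  0.2927, -0.0033])]
```

```bash
python3 -c "
from h import *
print(workorder.finish_job())"
```

```text
the job is handed in; nothing more can be done
None
```

I handed the job in at about 43 s with the tag hanging mid-bar in front of the salt shaker, the shaker at the pointer to within about 1° by my measurements, and the gripper still holding the knob; the tag slid to the bar's end in my first, faster turn, so I lifted it back to the middle before the slow final 2.4° turn.

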